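# Seal the soap tin

## Robot

A 7-joint arm with a two-finger parallel gripper is mounted at the origin on the work surface. World frame = base frame: x ahead of the robot, y to its left, z up, the work surface at z = 0. Lengths are in m, angles in rad, forces in N, time in s.
With the tool pointing down it reaches from about 0.4 to 0.85 m from the base axis. Payload 4.5 kg.
Tool frame: the origin (TCP) lies midway between the tips of the shut fingers; the grasp point (between the pads) lies 19 mm behind it; z points along the fingers, y is the line along which they close (so a half turn about z gives the same grasp; the last joint's range is limited). The gripper opens to 85 mm and grips with 20 to 120 N. Pads are 22 mm wide; open, the fingers measure 114 mm over their backs; the gripper's body (76 mm by 85 mm) begins 54 mm behind the grasp point. The pads swing forward as they close: fully open they stand 13 mm farther back than shut.
Start: joints at [-1.083, 0.689, -0.195, 1.565, 0.157, 0.902, -0.215], TCP at [0.274, 0.562, 0.231] pointing down, gripper open.
Joint ranges: [-3.01, 3.01], [-0.46, 2.08], [-1.47, 1.51], [0.13, 2.56], [-1, 4.14], [0.04, 2.09], [-2.66, 2.66]. Speed limits (rad/s): [2.57, 2.57, 3.14, 3.14, 3.14, 3.14, 3.14].

## Interface

Orientations are given as [roll, pitch, yaw] about the fixed x, y, z axes, in that order (R = Rz(yaw) Ry(pitch) Rx(roll)).
In Python, from cell import ctrl gives the robot as it stands.
- The arm moves only by the tool apply_moves, never from a script. Its argument "commands" is a list of rows, each a list of 3 entries, a list of its own where there are three numbers: the opening, from 0 (shut) to 1 (fully open), then the shift along the tool's x, y, z in m, then the turn, a rotation vector about the tool's x, y, z in rad. A call has 1 to 10 rows; each row shifts and turns the commanded pose from where the row before left it, along the tool's axes as they then stand; what a row does not reach is not made up. A row lasts 1/10 s, in which the tool goes at most 50 mm and 8.59 degrees, less where a joint would pass 70% of its speed; a pose out of reach is approached as far as the arm can. A call is refused whole if a number of a shift passes 0.05 or a number of a turn 0.15, either way. A call with a gripper value outside its range is refused whole. The fingers move at their own pace and stop on an object; the grip force is fixed at half the most. Time passes only in rows, so rows that do not move let the fingers close. It gives the time, the measured TCP pose, the force, the opening and the grip force at its end, in the units of the state.
- ctrl.get_obs(): the state, without advancing time (a new reading comes with each control period).
- ctrl.camera(name): name is "side" or "top" or "wrist"; returns the picture (480x640x3 uint8, blue, green, red); there is no depth.
- ctrl.camera_info(name): a dict with "camera_matrix" (3x3 intrinsics, pixels), "R" (3x3) and "t" (3): a world point X has camera coordinates R X + t; the wrist camera has in their place "T_tool_cam" (4x4, takes a point from camera to tool coordinates, whose origin is the TCP and whose axes are the flange's). Camera axes: x right, y down, z forward; pixel columns grow to the right and rows downward; lengths in m; the calibration is good to about 2 mm. A picture is of the moment at which its call begins: read the wrist's pose just before it. camera_info takes no time and is no camera call.
- ctrl.job_done(): hands the job in; it is judged then, once.
The state is a dict: "time_s": time; "joints": joint angles; "dq": joint speeds; "joint_efforts": joint torques, N m; "tcp_pos": TCP position; "ee_rot": TCP orientation; "ft_force": force on the tool from outside, world axes, zero at the start; "wrist_torque": the same for the moment, N m; "gripper_width": finger opening in m; "grasp_force": force on a finger pad.
Only numpy, scipy, OpenCV 4.12 (cv2) and the standard library are available. Lean on these libraries where they do the work, as an engineer would, in place of code of your own. Each camera call takes 0.05 s, during which the arm holds its last target. There are 200 camera calls.

## Task

The spare soap must be kept dry: take the lid from the sloped tray of the acrylic organiser, lay it squarely on the open aluminium tin and let go of it. Then press it down around its edge, corner by corner, until the gasket is fully home and the lid lies flat all round. Press firmly but gently, never leaning hard on the lid, and do not disturb the other things on the counter.

Things in the scene. Friction and masses are not known exactly. Their poses are not given: they have to be found in the camera images.
- tin: Open rectangular aluminium tin with soap bars inside, fixed to the counter, 120 mm (its x) x 150 mm (its y), walls 8 mm thick, rim 60 mm above the counter. Origin: centre of its underside, z up. The lid's plug goes inside the walls with 3 mm to spare all round, lid x along tin x, either way round.
- tin_rim (a point): Centre of the tin's mouth at rim height, axes as the tin. On the rim lies a black rubber gasket in four corner pieces, centred 56 mm along x and 71 mm along y from here; each slides straight down on its own, needs about 13 N (17 N on the lid's corner), stays where it is pushed and bottoms 1 mm above the rim. They start 5 to 7 mm above the rim; the lid's own weight does not move them.
- lid: Loose aluminium lid, 280 g. Plate 126 (x) x 156 (y) x 6 mm; under it a hollow plug 16 mm deep, 98 x 128 mm, stepped in to 93 x 123 mm over its last 7 mm. Origin: centre of the plate's underside, z the outward normal. Starts on the organiser's slope, tilted 30 degrees, handle up and to the front. More than 45 N between lid and tin dents it.
- lid_grip (a point): Centre of the lid's steel handle bar, axes as the lid. The bar runs along x: 70 mm long, 14 mm wide (y), 16 mm tall, on two posts. This point is 30 mm above the plate's underside, 24 mm above its upper face and 8 mm below the bar's top. It is up to 97 mm above the counter when the lid lies loose on the tin, 91 mm when sealed.
- lid_corner0 (a point): Point on the lid's upper face near a corner (+x, +y in the lid's own frame): 48 mm along x and 63 mm along y from the lid's centre, 15 mm in from the plate's edges; axes as the lid. 73 mm above the counter at most as the lid lies loose on the gasket, 67 mm when home. Pressing one corner home may raise the opposite one a few mm until that is pressed too.
- lid_corner1 (a point): Point on the lid's upper face near a corner (+x, -y in the lid's own frame): 48 mm along x and 63 mm along y from the lid's centre, 15 mm in from the plate's edges; axes as the lid. 73 mm above the counter at most as the lid lies loose on the gasket, 67 mm when home. Pressing one corner home may raise the opposite one a few mm until that is pressed too.
- lid_corner2 (a point): Point on the lid's upper face near a corner (-x, -y in the lid's own frame): 48 mm along x and 63 mm along y from the lid's centre, 15 mm in from the plate's edges; axes as the lid. 73 mm above the counter at most as the lid lies loose on the gasket, 67 mm when home. Pressing one corner home may raise the opposite one a few mm until that is pressed too.
- lid_corner3 (a point): Point on the lid's upper face near a corner (-x, +y in the lid's own frame): 48 mm along x and 63 mm along y from the lid's centre, 15 mm in from the plate's edges; axes as the lid. 73 mm above the counter at most as the lid lies loose on the gasket, 67 mm when home. Pressing one corner home may raise the opposite one a few mm until that is pressed too.
- organiser: Clear acrylic organiser on a white 86 mm high drawer base, fixed, 160 x 204 mm, open front towards its -x. Origin: centre of its underside, z up. A tray 190 mm wide slopes 30 degrees up towards +x and carries the lid, whose plate centre starts about 12 mm to -x of the origin, up to 12 mm to either side, 145 mm up. Side walls at y = +-97 to +-102 mm, from x = +12 to +80 mm.
- tray_lip (a point): Middle of the top of the lip along the tray's lower edge; axes as the organiser. The lip stands 10 mm up from the slope, below the lid's plate and against its plug: lift the lid at least 12 mm square off the slope to clear it, then draw it out level to the front, under the shelf.
- shelf_front (a point): Middle of the lower front edge of the organiser's shelf, 237 mm above the counter, axes as the organiser. The shelf is 6 mm thick and reaches from here 86 mm to +x, above the rear of the lid, with jars on it up to 305 mm above the counter. It keeps an upright gripper off the handle; one tilted square to the slope fits.
- lipstick_rack: Clear acrylic lipstick rack 130 x 50 mm with three upright tubes, 81 mm tall in all. Loose bystander; origin under its centre.
- soap_dish: Black ceramic soap dish 90 x 120 mm with a bar of soap in it, 34 mm tall. Loose bystander; origin under its centre.
- tumbler: Glass tumbler, 72 mm across, 95 mm tall, open upward. Loose bystander; origin under its centre.
- small_tin: Small round closed aluminium tin, 76 mm across, 42 mm tall. Loose bystander; origin under its centre.
- cream_jar: White ceramic cream jar, 68 mm across, 60 mm tall. Loose bystander; origin under its centre.
- lotion: White lotion bottle, 64 mm across, 160 mm tall. Loose bystander; origin under its centre.
- hairbrush: Dark wooden hairbrush 190 mm long, 62 mm wide, 31 mm tall, lying along its x axis, bristles down. Loose bystander; origin on the counter under the middle of its length.

How it is judged:
By the outcome, as a careful person would: the job done as asked, in the order asked, and still so for the second after the job is handed in, with the robot touching nothing.
It also fails if it takes over 72 s, if anything falls off the work surface, if the arm or the gripper's body presses on something with over 40 N, if the wrist force passes 120 N, or if a joint passes its speed limit or range.

## Working session

There is one attempt and no reset: what is moved stays moved. The work goes in short steps, Python scripts to look and compute and a tool call to move; the robot and the scene stay as the last step left them, time stands still between calls to the robot, and variables do not carry over. Pictures are saved under pics/ and viewed, at most 10 in all, crops included, and the job is handed in when it is done.

Besides the shell and the picture viewer there is one more tool, called after "Call:" as name([rows], argument=value, ...), one row to a line, values as JSON. apply_moves: Moves the arm, as the interface text tells. Its arguments: {"type":"object","properties":{"commands":{"type":"array","items":{"type":"array"}}},"required":["commands"]}

```bash
mkdir -p pics
cat > h.py <<'E'
import numpy as np,cv2
from cell import ctrl
from scipy.spatial.transform import Rotation as Ro
np.set_printoptions(precision=4,suppress=True)
def info(n):
    c=ctrl.camera_info(n);K=np.array(c["camera_matrix"])
    if n=="wrist":
        o=ctrl.get_obs();T=np.array(c["T_tool_cam"])
        Rt=Ro.from_euler('xyz',o["ee_rot"]).as_matrix();Rc=Rt@T[:3,:3];p=Rt@T[:3,3]+np.array(o["tcp_pos"])
        return K,Rc.T,-Rc.T@p
    return K,np.array(c["R"]),np.array(c["t"]).ravel()
def atz(cam,uv,z):
    K,R,t=cam;d=R.T@np.linalg.inv(K)@np.array([uv[0],uv[1],1]);c=-R.T@t
    return c+d*(z-c[2])/d[2]
def proj(cam,X):
    K,R,t=cam;x=K@(R@np.array(X,float).reshape(-1,3).T+t[:,None]);return (x[:2]/x[2]).T
def tri(obs):
    A=[];b=[]
    for cam,uv in obs:
        K,R,t=cam;d=R.T@np.linalg.inv(K)@np.array([uv[0],uv[1],1]);d/=np.linalg.norm(d);c=-R.T@t
        P=np.eye(3)-np.outer(d,d);A.append(P);b.append(P@c)
    X=np.linalg.solve(sum(A),sum(b));return X,[proj(c,X)[0]-uv for c,uv in obs]
E
python3 - <<'E'
from h import *
o=ctrl.get_obs();print(o)
for n in("top","side"):
    cv2.imwrite(f"pics/{n}1.png",ctrl.camera(n));K,R,t=info(n);print(n,K,-R.T@t,R)
print(ctrl.camera_info("wrist"))
E
```

```text
{'time_s': 0.0, 'joints': array([-1.0832,  0.69  , -0.1945,  1.5664,  0.1573,  0.9025, -0.2151]), 'dq': array([-0.0004,  0.0003, -0.0005,  0.0013, -0.0012,  0.    , -0.0005]), 'joint_efforts': array([  0.0012, -53.9618,  -1.2666, -15.8544,   0.009 ,   0.0095,
         0.    ]), 'tcp_pos': array([0.2737, 0.5611, 0.2305]), 'ee_rot': array([-3.1397,  0.0001,  2.6879]), 'ft_force': array([-0.6758,  0.1553, -0.1408]), 'wrist_torque': array([ 0.0171, -0.018 ,  0.0138]), 'grasp_force': 0.0, 'gripper_width': 0.08531301507866308}
top [[441.7929   0.     320.6789]
 [  0.     441.7929 239.9288]
 [  0.       0.       1.    ]] [ 0.3478 -0.0199  1.2695] [[-0.0184 -0.9995 -0.026 ]
 [-0.9833  0.0228 -0.1805]
 [ 0.181   0.0222 -0.9832]]
side [[441.5      0.     321.202 ]
 [  0.     441.5    238.8003]
 [  0.       0.       1.    ]] [ 0.1819 -0.7475  0.7903] [[ 0.8832 -0.469  -0.0032]
 [-0.2825 -0.5265 -0.8019]
 [ 0.3744  0.7092 -0.5974]]
{'camera_matrix': array([[376.0328,   0.    , 320.2636],
       [  0.    , 376.0328, 239.1694],
       [  0.    ,   0.    ,   1.    ]]), 'T_tool_cam': array([[-0.0002, -0.9578, -0.2874,  0.0741],
       [ 1.    , -0.0004,  0.0006, -0.0003],
       [-0.0007, -0.2874,  0.9578, -0.1426],
       [ 0.    ,  0.    ,  0.    ,  1.    ]])}
```

View pics/top1.png

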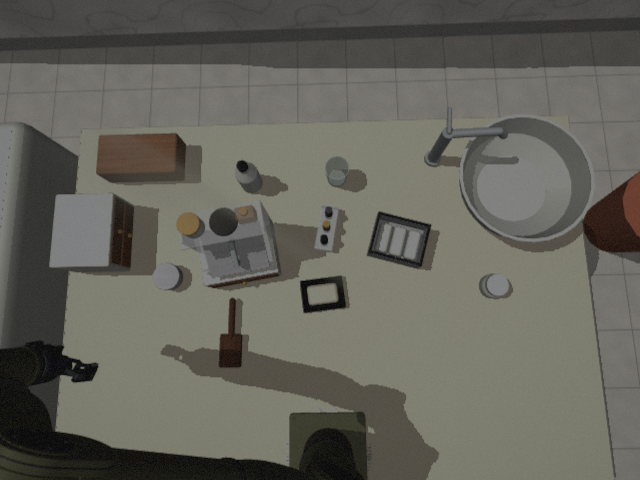

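View pics/side1.png

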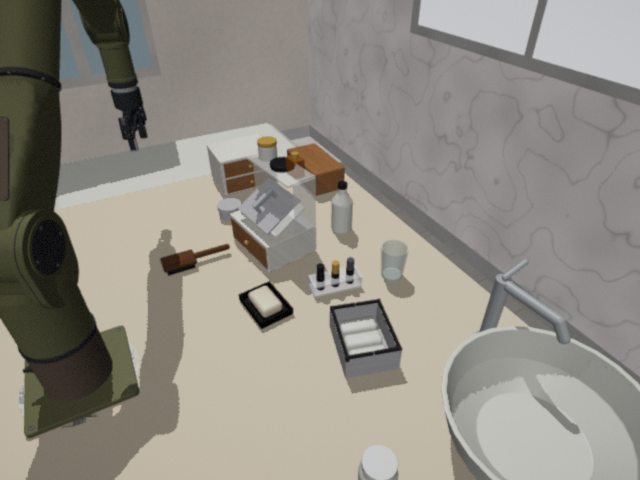

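The top view shows the organiser near (238,245), the tin near (400,240), rack (327,228), soap dish (323,295), hairbrush (231,335). The side view shows the tin near (364,337) and the organiser near (273,225). I'll enlarge both areas.

Run:
```python
from h import *
def crop(n,x,y,w,h,s):
    return cv2.resize(cv2.imread(f"pics/{n}1.png")[y:y+h,x:x+w],None,fx=s,fy=s,interpolation=cv2.INTER_CUBIC)
a=crop("top",190,195,100,100,4);b=crop("top",350,195,100,100,4)
c=np.hstack([a,b]);c=np.clip(c*1.6,0,255).astype(np.uint8)
cv2.imwrite("pics/c1.png",c)
a=crop("side",225,160,100,110,4);b=crop("side",315,285,100,110,4)
cv2.imwrite("pics/c2.png",np.hstack([a,b]))
```

```text
(no output)
```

View pics/c1.png

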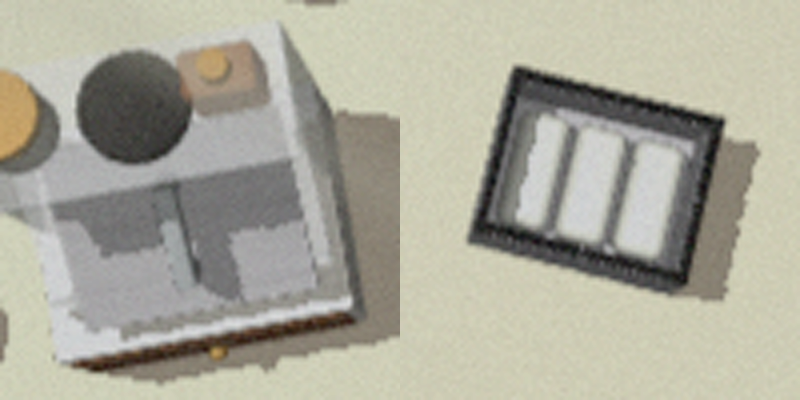

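View pics/c2.png

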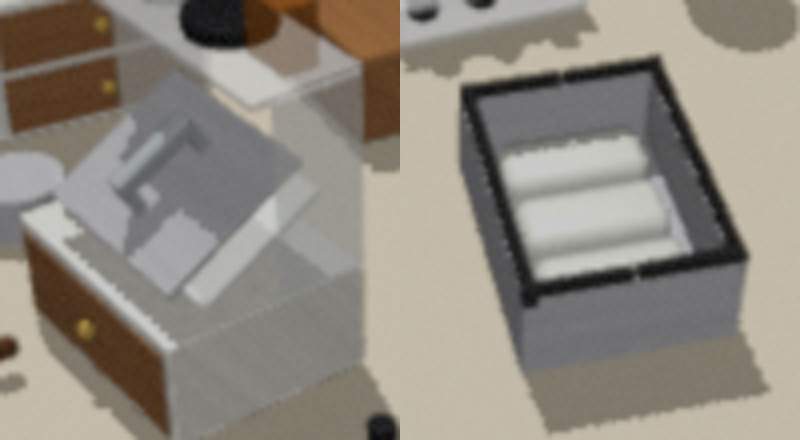

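Crops: tin rim corners in the top crop are (515,67),(723,118),(688,287),(470,242), and in the side crop (462,88),(657,60),(745,258),(527,305). For the organiser, the base front top edge runs (62,360)-(355,300) from the top and (25,213)-(172,348) from the side. The lid corners in the side crop are (180,70),(303,160),(170,295),(62,190). The bar runs front to back, from (120,185) to (200,135).

Run:
```python
from h import *
from scipy.optimize import least_squares
T,S=info("top"),info("side")
Rz=lambda a:Ro.from_euler('z',a).as_matrix()
t4=lambda l,ox,oy,o=0:[np.array([ox+(u-o)/4,oy+v/4]) for u,v in l]
tt=t4([(515,67),(723,118),(688,287),(470,242)],350,195,400)
ts=t4([(462,88),(657,60),(745,258),(527,305)],315,285,400)
# order top: (+x,+y),(+x,-y),(-x,-y),(-x,+y); side: far-left.. 
print("tin top@.066",[atz(T,p,.066)[:2] for p in tt]);print("tin side",[atz(S,p,.066)[:2] for p in ts])
c=np.array([[60,75],[60,-75],[-60,-75],[-60,75]])/1e3
def fit(f,x0):
    r=least_squares(f,x0,loss='soft_l1');print(r.x,np.round(r.fun,1));return r.x
def tin(p):
    X=np.c_[c,np.full(4,.065)]@Rz(p[2]).T+[p[0],p[1],0]
    return np.r_[(proj(T,X)-tt).ravel(),(proj(S,X[[3,0,1,2]])-ts).ravel()]
m=np.mean([atz(T,p,.066) for p in tt],0)
fit(tin,[m[0],m[1],-.2])
ot=t4([(62,360),(355,300)],190,195);os_=t4([(25,213),(172,348)],225,160)
ls=t4([(180,70),(303,160),(170,295),(62,190)],225,160)
print("org top",[atz(T,p,.086)[:2] for p in ot],"side",[atz(S,p,.086)[:2] for p in os_])
def org(p):
    X=np.array([[-.08,.102,.086],[-.08,-.102,.086]])@Rz(p[2]).T+[p[0],p[1],0]
    # lid: normal tilted to -x
    RL=Ro.from_euler('y',-np.pi/6).as_matrix()
    L=np.array([[63,78,6],[63,-78,6],[-63,-78,6],[-63,78,6]])/1e3@RL.T+[-.012,p[3],.145]
    L=L@Rz(p[2]).T+[p[0],p[1],0]
    return np.r_[(proj(T,X)-ot).ravel(),(proj(S,X)-os_).ravel(),(proj(S,L)-ls).ravel()]
o=fit(org,[.4,.25,.2,0])
RL=Rz(o[2])@Ro.from_euler('y',-np.pi/6).as_matrix()
B=np.array([o[0],o[1],0])+Rz(o[2])@[-.012,o[3],.145]
G=B+RL@[0,0,.030];print("lid",B,"grip",G,"normal",RL[:,2])
for nm,cam in(("t",T),("s",S)): print(proj(cam,[B+RL@[a,0,.038] for a in(-.035,.035)]))
```

```text
tin top@.066 [array([ 0.6456, -0.1565]), array([ 0.6057, -0.2985]), array([ 0.4887, -0.2674]), array([ 0.5229, -0.1205])]
tin side [array([ 0.5326, -0.127 ]), array([ 0.6429, -0.1606]), array([ 0.6021, -0.3014]), array([ 0.4885, -0.274 ])]
[ 0.5671 -0.2129 -0.2717] [ 0.1  0.3  0.9  0.4  0.5 -0.2  1.4 -2.3 -1.7  0.1 -0.2 -1.   1.  -0.2
 -1.  -1.6]
org top [array([0.4495, 0.3192]), array([0.4858, 0.1214])] side [array([0.4516, 0.3213]), array([0.4842, 0.1225])]
[ 0.546   0.2334  0.1596 -0.0112] [-0.8 -0.5  0.5  0.9 -0.3  0.   0.   0.6  0.2 -0.9  1.  -0.6  0.4 -0.
 -1.7  0.3]
lid [0.5359 0.2204 0.145 ] grip [0.5211 0.218  0.171 ] normal [-0.4936 -0.0795  0.866 ]
[[239.416  266.8764]
 [232.999  241.3053]]
[[253.9427 206.1659]
 [272.4658 187.6683]]
```

```bash
cat >> h.py <<'E'
Rz=lambda a:Ro.from_euler('z',a).as_matrix()
def plan(p,R):
    o=ctrl.get_obs();R0=Ro.from_euler('xyz',o["ee_rot"]).as_matrix();d=np.array(p)-o["tcp_pos"]
    print("turn",Ro.from_matrix(R0.T@R).as_rotvec(),"shift before turn",R0.T@d,"after",R.T@d)
def toolR(yaw,tilt):  # tool y = lid y, tool z = -normal, lid tilted back by tilt
    RL=Rz(yaw)@Ro.from_euler('y',-tilt).as_matrix()
    return RL@np.diag([-1,1,-1.]),RL
G=np.array([.5211,.218,.171]);YO=.1596
E
python3 - <<'E'
from h import *
R,RL=toolR(YO,np.pi/6);plan(G+RL[:,2]*.10,R)
E
```

```text
turn [-0.1622 -0.5074 -0.5986] shift before turn [-0.3319 -0.2289 -0.0267] after [-0.1345 -0.3781  0.0464]
```

Call:
apply_moves([
  [1,[-0.03,-0.023,-0.003],[0,0,0]],
  [1,[-0.03,-0.023,-0.003],[0,0,0]],
  [1,[-0.03,-0.023,-0.003],[0,0,0]],
  [1,[-0.03,-0.023,-0.003],[0,0,0]],
  [1,[-0.03,-0.023,-0.003],[0,0,0]],
  [1,[-0.03,-0.023,-0.003],[0,0,0]],
  [1,[-0.03,-0.023,-0.003],[0,0,0]],
  [1,[-0.03,-0.023,-0.003],[0,0,0]],
  [1,[-0.03,-0.023,-0.003],[0,0,0]],
  [1,[0,0,0],[-0.02,-0.065,-0.075]],
])

```text
time_s: 1.1
tcp_pos: [0.4315, 0.2492, 0.2581]
ee_rot: [3.127, 0.071, 2.748]
ft_force: [0.1, -0.3, 0.2]
gripper_width: 0.0852
grasp_force: 0.0
```

Call:
apply_moves([
  [1,[0,0,0],[-0.02,-0.065,-0.075]],
  [1,[0,0,0],[-0.02,-0.065,-0.075]],
  [1,[0,0,0],[-0.02,-0.065,-0.075]],
  [1,[0,0,0],[-0.02,-0.065,-0.075]],
  [1,[0,0,0],[-0.02,-0.065,-0.075]],
  [1,[0,0,0],[-0.02,-0.065,-0.075]],
  [1,[0,0,0],[-0.02,-0.052,-0.073]],
  [1,[0,0,0],[0,0,0]],
  [1,[0,0,0],[0,0,0]],
])

```text
time_s: 2.0
tcp_pos: [0.4303, 0.2556, 0.2585]
ee_rot: [3.133, 0.481, -3.061]
ft_force: [-0.3, 0.2, -0.6]
gripper_width: 0.0854
grasp_force: 0.0
```

Run:
```python
from h import *
R,RL=toolR(YO,np.pi/6);plan(G+RL[:,2]*.10,R)
o=ctrl.get_obs();print(o["time_s"],o["tcp_pos"],o["joints"])
W=info("wrist");cv2.imwrite("pics/w1.png",ctrl.camera("wrist"))
B=G-RL[:,2]*.03
print("bar ends top L/R",proj(W,[B+RL@[a,b,.038] for a in(-.035,.035) for b in(-.007,.007)]))
print("plate",proj(W,[B+RL@[a,b,.006] for a in(-.063,.063) for b in(-.078,.078)]))
```

```text
turn [-0.0296 -0.0427 -0.0697] shift before turn [-0.033  -0.0488  0.0178] after [-0.0287 -0.0515  0.0176]
2.0 [0.4303 0.2556 0.2585] [-1.0785  0.4197  0.348   2.3195  1.2897  0.1646 -0.3879]
bar ends top L/R [[241.4412 239.2423]
 [261.0624 238.0492]
 [252.7134 329.2708]
 [271.1673 328.3586]]
plate [[156.7068 199.7879]
 [357.2584 186.457 ]
 [182.4974 345.0057]
 [364.0801 336.312 ]]
```

View pics/w1.png

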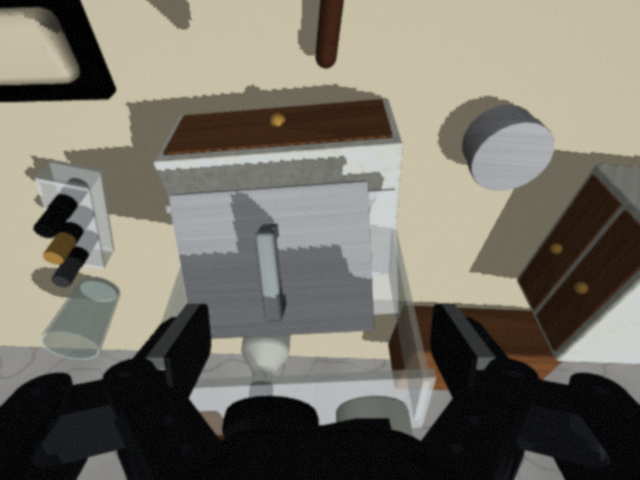

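Wrist view: lid plate corners at (168,193),(369,182),(188,338),(374,328). The bar top face runs from about (268,235) at the front to (274,319) at the rear. That is about 10 px from the prediction, so I'll refit.

```bash
cp pics/w1.png /tmp
python3 - <<'E'
from h import *
from scipy.optimize import least_squares
S,W,T=info("side"),info("wrist"),info("top")
w=np.array([(168,193),(369,182),(188,338),(374,328),(268,235),(274,319)],float)
s=np.array([225,160])+np.array([(62+0,190),(170,295),(180,70),(303,160)])/4.
LP=np.array([[-63,-78,6],[-63,78,6],[63,-78,6],[63,78,6],[-35,0,38],[35,0,38]])/1e3
def f(p,free=True):
    RL=Rz(p[3])@Ro.from_euler('y',-np.pi/6).as_matrix();X=LP@RL.T+p[:3]
    return np.r_[(proj(W,X)-w).ravel(),(proj(S,X[[1,0,3,2]])-s).ravel()]
r=least_squares(f,[.536,.22,.145,.16],loss='soft_l1');p=r.x
print(p,np.round(r.fun,1))
r=least_squares(lambda p:f(p)[:12],[.536,.22,.145,.16]);print(r.x,np.round(r.fun,1))
E
```

```text
[0.5354 0.229  0.1385 0.1445] [ 2.6  0.3 -0.2  0.2  5.1 -0.6 -1.4  1.9 -2.6 -3.  -0.   2.1 -2.4  0.6
 -1.4  0.4 -0.4 -0.2 -0.7  0.4]
[0.5336 0.2287 0.1401 0.137 ] [ 1.5 -1.   0.6  0.   3.4 -0.4 -1.6  2.8 -2.7 -3.4 -0.7  2.5]
```

Run:
```python
from h import *
R,RL=toolR(.145,np.pi/6);B=np.array([.535,.228,.142]);plan(B+RL[:,2]*.10,R)
```

```text
turn [-0.0223 -0.0425 -0.0581] shift before turn [-0.0322 -0.0394  0.0503] after [-0.0277 -0.0423  0.0507]
```

Call:
apply_moves([
  [1,[0,0,0],[-0.022,-0.043,-0.058]],
  [1,[-0.009,-0.014,0],[0,0,0]],
  [1,[-0.009,-0.014,0],[0,0,0]],
  [1,[-0.009,-0.014,0.01],[0,0,0]],
  [1,[0,0,0.02],[0,0,0]],
  [1,[0,0,0.02],[0,0,0]],
  [1,[0,0,0],[0,0,0]],
  [1,[0,0,0],[0,0,0]],
])

```text
time_s: 2.85
tcp_pos: [0.4828, 0.215, 0.2275]
ee_rot: [-3.139, 0.498, -3.035]
ft_force: [0.6, -0.0, 1.1]
gripper_width: 0.0853
grasp_force: 0.0
```

Run:
```python
from h import *
R,RL=toolR(.145,np.pi/6);B=np.array([.535,.228,.142]);plan(B+RL[:,2]*.10,R)
W=info("wrist");im=ctrl.camera("wrist");cv2.imwrite("pics/w2.png",im)
print(ctrl.get_obs()["time_s"],ctrl.get_obs()["tcp_pos"])
print(proj(W,[B+RL@[a,b,.006] for a in(-.063,.063) for b in(-.078,.078)]),proj(W,[B+RL@[a,0,.038] for a in(-.035,.035)]))
```

```text
turn [-0.0216 -0.0252 -0.0331] shift before turn [-0.0035  0.0055  0.0006] after [-0.0036  0.0054  0.0008]
2.9 [0.4827 0.2153 0.2279]
[[204.3582 158.6668]
 [455.216  150.3089]
 [224.5253 338.2246]
 [444.3068 334.0225]] [[329.9427 208.439 ]
 [333.018  321.8534]]
```

View pics/w2.png

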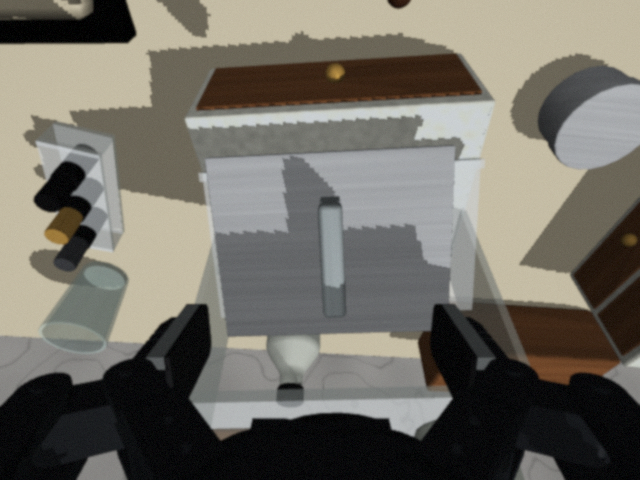

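The lid plate corners are at (206,157),(453,147),(228,336) and the bar runs from (330,205) to (333,317). This agrees with the estimate to within 2–3 mm, so I'll align, descend and close.

Call:
apply_moves([
  [1,[0,0,0],[-0.022,-0.025,-0.033]],
  [1,[-0.002,0.005,0],[0,0,0]],
  [1,[0,0,0.02],[0,0,0]],
  [1,[0,0,0.02],[0,0,0]],
  [1,[0,0,0.02],[0,0,0]],
  [1,[0,0,0],[0,0,0]],
  [1,[0,0,0],[0,0,0]],
])

```text
time_s: 3.6
tcp_pos: [0.5129, 0.2258, 0.1768]
ee_rot: [-3.14, 0.524, -2.993]
ft_force: [-0.2, 0.0, -0.2]
gripper_width: 0.0852
grasp_force: 0.0
```

Run:
```python
from h import *
R,RL=toolR(.145,np.pi/6);B=np.array([.534,.228,.142]);plan(B+RL[:,2]*.013,R)
```

```text
turn [0.0003 0.0002 0.0031] shift before turn [-0.0009 -0.0008  0.0277] after [-0.0009 -0.0008  0.0277]
```

Call:
apply_moves([
  [1,[0,0,0.014],[0,0,0]],
  [1,[0,0,0.013],[0,0,0]],
  [1,[0,0,0],[0,0,0]],
  [0.4,[0,0,0],[0,0,0]],
  [0.3,[0,0,0],[0,0,0]],
  [0.3,[0,0,0],[0,0,0]],
])

```text
time_s: 4.2
tcp_pos: [0.5264, 0.2276, 0.1536]
ee_rot: [3.142, 0.525, -2.994]
ft_force: [-0.0, -0.3, 0.5]
gripper_width: 0.044
grasp_force: 0.0
```

Call:
apply_moves([
  [0,[0,0,0],[0,0,0]],
  [0,[0,0,0],[0,0,0]],
  [0,[0,0,0],[0,0,0]],
  [0,[0,0,0],[0,0,0]],
  [0,[0,0,0],[0,0,0]],
])

```text
time_s: 4.7
tcp_pos: [0.5264, 0.2275, 0.1535]
ee_rot: [-3.141, 0.525, -2.993]
ft_force: [-2.7, -1.3, 5.5]
gripper_width: 0.0129
grasp_force: 59.4
```

Call:
apply_moves([
  [0,[0,0,-0.006],[0,0,0]],
  [0,[0,0,-0.008],[0,0,0]],
  [0,[0,0,-0.008],[0,0,0]],
  [0,[0,0,0],[0,0,0]],
  [0,[0.017,0,-0.01],[0,0,0]],
  [0,[0.017,0,-0.01],[0,0,0]],
  [0,[0.017,0,-0.01],[0,0,0]],
  [0,[0.017,0,-0.01],[0,0,0]],
  [0,[0.017,0,-0.01],[0,0,0]],
  [0,[0,0,0],[0,0,0]],
])

```text
time_s: 5.7
tcp_pos: [0.4171, 0.2129, 0.1729]
ee_rot: [3.14, 0.524, -2.992]
ft_force: [0.1, 0.1, -2.3]
gripper_width: 0.0131
grasp_force: 59.4
```

Run:
```python
from h import *
o=ctrl.get_obs();print(o)
W=info("wrist");cv2.imwrite("pics/w3.png",ctrl.camera("wrist"))
```

```text
{'time_s': 5.7, 'joints': array([-0.5635,  0.6225, -0.3618,  2.557 ,  2.2296,  0.6798, -1.3291]), 'dq': array([ 0.0129,  0.001 ,  0.0441, -0.0157,  0.0085, -0.0165,  0.0344]), 'joint_efforts': array([ -0.0337, -37.5039,  -0.8582,  -1.1623,   0.2534,   2.6018,
        -0.2676]), 'tcp_pos': array([0.4171, 0.2129, 0.1729]), 'ee_rot': array([ 3.1397,  0.5236, -2.992 ]), 'ft_force': array([ 0.1397,  0.0797, -2.3293]), 'wrist_torque': array([-0.1263,  0.7904,  0.0476]), 'grasp_force': 59.364413022994995, 'gripper_width': 0.01310167097689047}
```

View pics/w3.png

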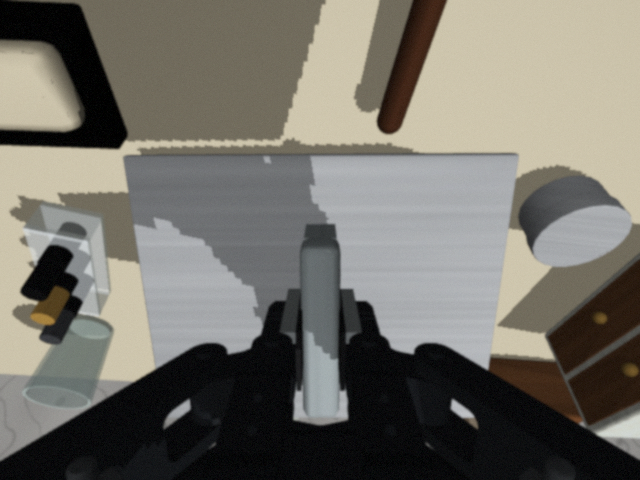

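The lid sits square in the grip: plate corners at (125,157) and (517,154), with the bar centred at x≈320. I'll level it and then lift.

Call:
apply_moves([
  [0,[0,0,0],[0,0.0875,0]],
  [0,[0,0,0],[0,0.0875,0]],
  [0,[0,0,-0.01],[0,0.0875,0]],
  [0,[0,0,-0.01],[0,0.0875,0]],
  [0,[0,0,-0.015],[0,0.0875,0]],
  [0,[0,0,-0.015],[0,0.087,0]],
  [0,[0,0,-0.02],[0,0,0]],
  [0,[0,0,0],[0,0,0]],
])

```text
time_s: 6.55
tcp_pos: [0.4215, 0.1959, 0.2088]
ee_rot: [-3.091, 0.273, -3.001]
ft_force: [0.4, -0.2, -3.3]
gripper_width: 0.013
grasp_force: 59.4
```

Run:
```python
from h import *
o=ctrl.get_obs();print(o["time_s"],o["joints"],o["tcp_pos"])
R,RL=toolR(-.272,0);plan(np.array([.567,-.213,.24]),R)
```

```text
6.55 [-0.4848  0.4745 -0.2639  2.2824  1.0357  0.3606  0.0218] [0.4215 0.1959 0.2088]
turn [0.0065 0.2797 0.4025] shift before turn [-0.0922 -0.425   0.015 ] after [-0.25   -0.3548 -0.0312]
```

Call:
apply_moves([
  [0,[0,0,-0.005],[0,0.035,0.02]],
  [0,[0,0,-0.005],[0,0.035,0.02]],
  [0,[0,-0.01,-0.005],[0,0.035,0.02]],
  [0,[0,-0.01,-0.005],[0,0.035,0.02]],
  [0,[0,-0.02,0],[0,0.035,0.03]],
  [0,[0,-0.02,0],[0,0.035,0.04]],
  [0,[0,-0.02,0],[0,0.035,0.04]],
  [0,[0,-0.02,0],[0,0.035,0.04]],
  [0,[0,-0.02,0],[0,0,0.04]],
  [0,[0,-0.02,0],[0,0,0.04]],
])

```text
time_s: 7.55
tcp_pos: [0.4132, 0.0547, 0.23]
ee_rot: [-3.115, 0.001, 2.958]
ft_force: [0.2, 0.0, -2.9]
gripper_width: 0.013
grasp_force: 59.4
```

Run:
```python
from h import *
o=ctrl.get_obs();print(o["time_s"],o["joints"],o["tcp_pos"],o["ee_rot"])
R,RL=toolR(-.272,0);plan(np.array([.567,-.213,.24]),R)
```

```text
7.55 [ 0.1122  0.4734 -0.5496  2.1416  0.4443  0.6513  0.6349] [0.4132 0.0547 0.23  ] [-3.1145  0.0006  2.9582]
turn [-0.027   0.0018  0.0885] shift before turn [-0.2001 -0.2353 -0.0036] after [-0.2201 -0.2165 -0.01  ]
```

Call:
apply_moves([
  [0,[0,0,0],[-0.014,0.001,0.044]],
  [0,[0,0,0],[-0.013,0.001,0.044]],
  [0,[-0.025,-0.025,0],[0,0,0]],
  [0,[-0.025,-0.025,0],[0,0,0]],
  [0,[-0.025,-0.025,0],[0,0,0]],
  [0,[-0.025,-0.025,0],[0,0,0]],
  [0,[-0.025,-0.025,0],[0,0,0]],
  [0,[-0.025,-0.025,0],[0,0,0]],
  [0,[-0.025,-0.025,0],[0,0,0]],
  [0,[-0.015,-0.015,0],[0,0,0]],
])

```text
time_s: 8.55
tcp_pos: [0.5473, -0.1793, 0.2295]
ee_rot: [3.141, 0.001, 2.87]
ft_force: [-0.2, 0.5, -3.8]
gripper_width: 0.0128
grasp_force: 59.3
```

Call:
apply_moves([
  [0,[-0.015,-0.015,0],[0,0,0]],
  [0,[0,0,0],[0,0,0]],
  [0,[0,0,0],[0,0,0]],
])

```text
time_s: 8.85
tcp_pos: [0.5564, -0.1944, 0.2295]
ee_rot: [3.139, -0.002, 2.873]
ft_force: [-0.2, 0.8, -2.9]
gripper_width: 0.0129
grasp_force: 59.3
```

Run:
```python
from h import *
o=ctrl.get_obs();print(o["time_s"],o["joints"],o["tcp_pos"],o["ee_rot"])
R,RL=toolR(-.272,0);plan(np.array([.567,-.213,.24]),R)
W=ctrl.camera("wrist");s=ctrl.camera("side");t=ctrl.camera("top")
cv2.imwrite("pics/w4.png",W);cv2.imwrite("pics/s4.png",s);cv2.imwrite("pics/t4.png",t)
a=cv2.resize(s[230:380,290:440],(400,400),interpolation=2);b=cv2.resize(t[180:300,340:460],(400,400),interpolation=2)
cv2.imwrite("pics/c4.png",np.hstack([a,b]))
cv2.imwrite("pics/all4.png",np.vstack([np.hstack([cv2.resize(W,(400,300)),np.zeros((300,400,3),np.uint8)]),np.hstack([a,b])[50:350]]))
```

```text
8.85 [ 0.5716  0.6861 -0.5484  1.666   0.4269  0.913   1.1609] [ 0.5564 -0.1944  0.2295] [ 3.139  -0.0016  2.8733]
turn [ 0.0026 -0.0016  0.0037] shift before turn [-0.0151 -0.0151 -0.0106] after [-0.0152 -0.0151 -0.0105]
```

View pics/all4.png

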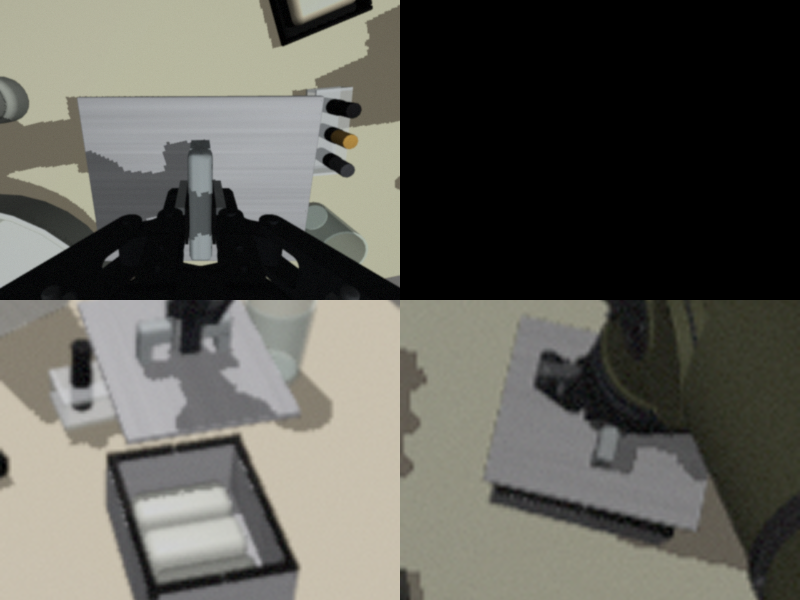

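Composite: in the wrist view the lid is still square in the grip. In the side crop its near corners are (127,440) and (297,413), and in the top crop the corners are (523,318),(487,480),(695,530). The tin below is empty of obstacles. Next I'll refine the tin pose from the black gasket ring in the first images and check the lid corners against the kinematics.

```bash
cat > ring.py <<'E'
from h import *
from scipy.optimize import minimize
def ringmask(cam,p,z=.065,s=8):
    R=Rz(p[2]);m=None
    out=[]
    for hx,hy in((.060,.075),(.052,.067)):
        X=np.array([[hx,hy,z],[hx,-hy,z],[-hx,-hy,z],[-hx,hy,z]])@R.T+[p[0],p[1],0];out.append(proj(cam,X))
    return out
def fit(cam,img,p0,z=.065):
    g=img.max(2).astype(float);q=ringmask(cam,p0,z)[0];x0,y0=(q.min(0)-8).astype(int);x1,y1=(q.max(0)+8).astype(int)
    g=g[y0:y1,x0:x1];s=8
    d=np.clip((75-g)/40,0,1)  # darkness
    def cost(p):
        m=np.zeros((g.shape[0]*s,g.shape[1]*s),np.uint8)
        a,b=ringmask(cam,p,z)
        for poly,c in((a,255),(b,0)): cv2.fillConvexPoly(m,np.round(((poly+.5)-[x0,y0])*s*16-8).astype(np.int32),c,shift=4)
        m=cv2.resize(m,(g.shape[1],g.shape[0]),interpolation=cv2.INTER_AREA)/255.
        return ((m-d)**2).sum()
    best=min((minimize(cost,np.array(p0)+[dx,dy,0],method='Nelder-Mead',options=dict(initial_simplex=np.array(p0)+[dx,dy,0]+np.array([[0,0,0],[.005,0,0],[0,.005,0],[0,0,.03]]))) for dx in(-.003,.003) for dy in(-.003,.003)),key=lambda r:r.fun)
    return best.x,best.fun,d.sum()
E
python3 - <<'E'
from ring import *
for n in("top","side"):
    print(n,[fit(info(n),cv2.imread(f"pics/{n}1.png"),[.567,-.213,-.272],z) for z in(.062,.066)])
o=ctrl.get_obs();Rt=Ro.from_euler('xyz',o["ee_rot"]).as_matrix();P=np.array(o["tcp_pos"])
RL=Rt@np.diag([-1,1,-1.])
S,T,W=info("side"),info("top"),info("wrist")
B=P-RL[:,2]*.013
c=lambda a,b,z=.006:B+RL@[a*.063,b*.078,z]
print("pred wrist",proj(W,[c(-1,-1),c(-1,1)]))
s=np.array([[290+127/2.667,230+190/2.667],[290+297/2.667,230+163/2.667]])
print("side obs",s,"pred top/bot",proj(S,[c(-1,-1),c(1,-1)]),proj(S,[c(-1,-1,0),c(1,-1,0)]))
t=np.array([[340+(u-400)/3.3333,180+(v-250)/3.3333] for u,v in((523,318),(487,480),(695,530))])
print("top obs",t,"pred",proj(T,[c(1,1),c(-1,1),c(-1,-1)]))
E
```

```text
top [(array([ 0.569 , -0.2103, -0.286 ]), np.float64(175.81060121107268), np.float64(828.65)), (array([ 0.5682, -0.2098, -0.2808]), np.float64(181.8347188581315), np.float64(828.65))]
side [(array([ 0.5682, -0.2107, -0.279 ]), np.float64(82.90305411380238), np.float64(519.3)), (array([ 0.5663, -0.2136, -0.2774]), np.float64(99.38128171856978), np.float64(519.3000000000001))]
pred wrist [[119.9287 156.2235]
 [520.4472 156.1027]]
side obs [[337.619  301.2411]
 [401.3611 291.1174]] pred top/bot [[336.8224 300.2358]
 [402.4024 289.5709]] [[336.7564 302.6001]
 [402.0526 291.9182]]
top obs [[376.9004 200.4002]
 [366.1003 249.0007]
 [428.5009 264.0008]] pred [[376.5706 199.5586]
 [364.819  249.0038]
 [429.0759 264.676 ]]
```

Kinematic prediction and image agree to about 1 px (2 mm), so placing from calibration is sound. The lid appears to hang about 16 mm below the TCP. Next I'll move above the tin and descend.

Run:
```python
from h import *
o=ctrl.get_obs();Rt=Ro.from_euler('xyz',o["ee_rot"]).as_matrix();P=np.array(o["tcp_pos"])
RL=Rt@np.diag([-1,1,-1.]);W=info("wrist")
for d in(.013,.016,.017):
  for dx in (0,.001,.002): print(d,dx,proj(W,[P+RL@[a*.063+dx,b*.078,.006-d] for a,b in((-1,-1),(-1,1))]).ravel())
R,RL=toolR(-.279,0);plan(np.array([.568,-.211,.115]),R)
```

```text
0.013 0 [119.9287 156.2235 520.4472 156.1027]
0.013 0.001 [120.322  158.8412 520.0557 158.7186]
0.013 0.002 [120.7137 161.4487 519.6657 161.3243]
0.016 0 [123.7784 155.6472 516.5906 155.5291]
0.016 0.001 [124.1567 158.2157 516.2141 158.0959]
0.016 0.002 [124.5335 160.7744 515.839  160.6529]
0.017 0 [125.0289 155.46   515.3379 155.3428]
0.017 0.001 [125.4024 158.0125 514.9661 157.8937]
0.017 0.002 [125.7745 160.5554 514.5958 160.4348]
turn [ 0.0027 -0.0015  0.0133] shift before turn [-0.0162 -0.0142  0.1151] after [-0.0162 -0.0137  0.1151]
```

Call:
apply_moves([
  [0,[-0.008,-0.007,0],[0.003,-0.001,0.013]],
  [0,[-0.008,-0.007,0],[0,0,0]],
  [0,[0,0,0.023],[0,0,0]],
  [0,[0,0,0.023],[0,0,0]],
  [0,[0,0,0.023],[0,0,0]],
  [0,[0,0,0.023],[0,0,0]],
  [0,[0,0,0.023],[0,0,0]],
  [0,[0,0,0],[0,0,0]],
  [0,[0,0,0],[0,0,0]],
])

```text
time_s: 9.9
tcp_pos: [0.5684, -0.2134, 0.1154]
ee_rot: [-3.141, 0.0, 2.86]
ft_force: [-0.2, -0.2, -2.5]
gripper_width: 0.0129
grasp_force: 59.2
```

Run:
```python
from h import *
R,RL=toolR(-.279,0);plan(np.array([.568,-.211,.105]),R);o=ctrl.get_obs();print(o["time_s"],o["tcp_pos"],o["ft_force"])
s=ctrl.camera("side");t=ctrl.camera("top");cv2.imwrite("pics/s5.png",s);cv2.imwrite("pics/t5.png",t)
a=cv2.resize(s[270:395,300:425],(500,500),interpolation=2);b=cv2.resize(t[180:300,360:432],(300,500),interpolation=2)
cv2.imwrite("pics/c5.png",np.hstack([a,b]))
P=np.array(o["tcp_pos"]);RL=Ro.from_euler('xyz',o["ee_rot"]).as_matrix()@np.diag([-1,1,-1.])
print((proj(info("side"),[P+RL@[a*.063,b*.078,z-.016] for z in(.006,0) for a,b in((-1,-1),(1,-1),(-1,1))])-[300,270])*4)
```

```text
turn [-0.001   0.0004 -0.0023] shift before turn [0.0011 0.0022 0.0104] after [0.0011 0.0022 0.0104]
9.9 [ 0.5684 -0.2134  0.1154] [-0.2391 -0.161  -2.5338]
[[182.29   310.5275]
 [427.0626 268.7216]
 [112.6195  92.8844]
 [181.9331 318.5589]
 [425.7238 276.7362]
 [112.5595 100.7078]]
```

View pics/c5.png

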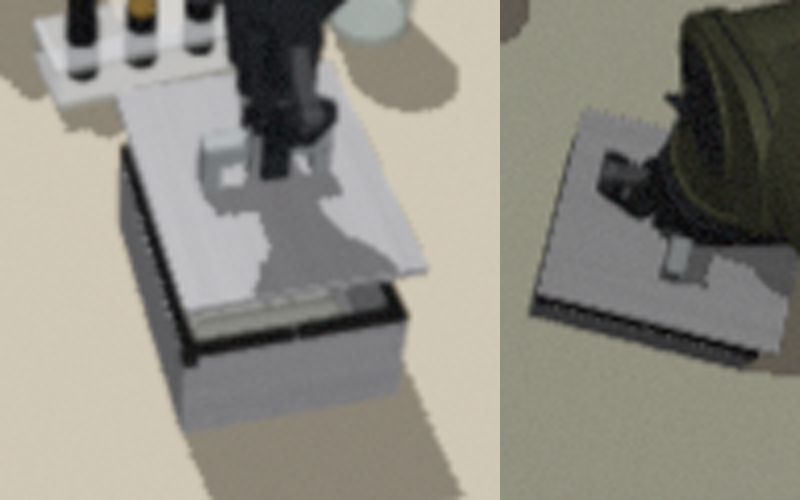

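Hovering over the tin, the lid corners in the side crop are (185,315),(427,270),(117,95), as predicted to within 1 px. It needs a shift of about 2 mm, then lowering with the force watched.

Call:
apply_moves([
  [0,[0.0015,0.002,0],[0,0,0]],
  [0,[0,0,0.01],[0,0,0]],
  [0,[0,0,0.008],[0,0,0]],
  [0,[0,0,0.004],[0,0,0]],
  [0,[0,0,0],[0,0,0]],
])

```text
time_s: 10.5
tcp_pos: [0.5662, -0.2104, 0.0922]
ee_rot: [-3.141, -0.002, 2.861]
ft_force: [-0.5, 0.3, -2.7]
gripper_width: 0.0129
grasp_force: 59.3
```

Call:
apply_moves([
  [0,[0,0,0.003],[0,0,0]],
  [0,[0,0,0],[0,0,0]],
])

```text
time_s: 10.7
tcp_pos: [0.567, -0.2105, 0.09]
ee_rot: [-3.141, -0.0, 2.861]
ft_force: [-0.0, -0.1, -2.0]
gripper_width: 0.0129
grasp_force: 59.3
```

Call:
apply_moves([
  [0,[0,0,0.002],[0,0,0]],
  [0,[0,0,0],[0,0,0]],
])

```text
time_s: 10.9
tcp_pos: [0.567, -0.2105, 0.0882]
ee_rot: [-3.141, -0.0, 2.861]
ft_force: [-0.1, -0.6, -2.6]
gripper_width: 0.013
grasp_force: 59.3
```

Call:
apply_moves([
  [0,[0,0,0.0015],[0,0,0]],
  [0,[0,0,0],[0,0,0]],
  [0,[0,0,0],[0,0,0]],
])

```text
time_s: 11.2
tcp_pos: [0.567, -0.2106, 0.0868]
ee_rot: [-3.141, 0.0, 2.861]
ft_force: [0.2, -0.4, -3.4]
gripper_width: 0.0128
grasp_force: 59.3
```

Call:
apply_moves([
  [0,[0,0,0.0015],[0,0,0]],
  [0,[0,0,0],[0,0,0]],
  [0,[0,0,0],[0,0,0]],
])

```text
time_s: 11.5
tcp_pos: [0.567, -0.2105, 0.0852]
ee_rot: [-3.141, -0.0, 2.861]
ft_force: [0.2, 0.4, -3.9]
gripper_width: 0.0127
grasp_force: 59.3
```

Call:
apply_moves([
  [0,[0,0,0.0015],[0,0,0]],
  [0,[0,0,0],[0,0,0]],
  [0,[0,0,0],[0,0,0]],
])

```text
time_s: 11.8
tcp_pos: [0.567, -0.2105, 0.0837]
ee_rot: [-3.141, -0.0, 2.861]
ft_force: [0.5, -1.1, -3.3]
gripper_width: 0.0129
grasp_force: 59.3
```

Call:
apply_moves([
  [0,[0,0,0.001],[0,0,0]],
  [0,[0,0,0],[0,0,0]],
  [0,[0,0,0],[0,0,0]],
])

```text
time_s: 12.1
tcp_pos: [0.567, -0.2106, 0.0827]
ee_rot: [-3.141, 0.0, 2.861]
ft_force: [-0.6, 0.1, -2.9]
gripper_width: 0.0129
grasp_force: 59.3
```

Call:
apply_moves([
  [0,[0,0,0.001],[0,0,0]],
  [0,[0,0,0],[0,0,0]],
  [0,[0,0,0],[0,0,0]],
])

```text
time_s: 12.4
tcp_pos: [0.567, -0.2106, 0.0817]
ee_rot: [-3.141, -0.0, 2.861]
ft_force: [-0.5, -0.6, -3.1]
gripper_width: 0.0128
grasp_force: 59.3
```

Call:
apply_moves([
  [0,[0,0,0.001],[0,0,0]],
  [0,[0,0,0],[0,0,0]],
  [0,[0,0,0],[0,0,0]],
])

```text
time_s: 12.7
tcp_pos: [0.567, -0.2105, 0.0807]
ee_rot: [-3.141, 0.0, 2.861]
ft_force: [-1.1, -0.1, -2.3]
gripper_width: 0.0129
grasp_force: 59.3
```

Call:
apply_moves([
  [0,[0,0,0.001],[0,0,0]],
  [0,[0,0,0],[0,0,0]],
  [0,[0,0,0],[0,0,0]],
])

```text
time_s: 13.0
tcp_pos: [0.5671, -0.2106, 0.0803]
ee_rot: [-3.141, 0.001, 2.861]
ft_force: [-1.0, 0.5, 3.3]
gripper_width: 0.0129
grasp_force: 60.1
```

Contact at about 6 N, with no lateral force. I'll release and back off.

Call:
apply_moves([
  [0.2,[0,0,0],[0,0,0]],
  [0.5,[0,0,0],[0,0,0]],
  [0.7,[0,0,0],[0,0,0]],
  [0.7,[0,0,-0.01],[0,0,0]],
  [0.7,[0,0,-0.03],[0,0,0]],
  [0.7,[0,0,-0.04],[0,0,0]],
  [0,[0,0,-0.04],[0,0,0]],
  [0,[0,0,-0.04],[0,0,0]],
  [0,[0,0,0],[0,0,0]],
  [0,[0,0,0],[0,0,0]],
])

```text
time_s: 14.0
tcp_pos: [0.5675, -0.2106, 0.2413]
ee_rot: [-3.141, 0.003, 2.861]
ft_force: [0.0, -0.3, -0.3]
gripper_width: 0.002
grasp_force: 0.0
```

Run:
```python
from h import *
o=ctrl.get_obs();print(o["time_s"],o["tcp_pos"],o["ee_rot"],o["gripper_width"],o["ft_force"])
W=info("wrist");w=ctrl.camera("wrist");s=ctrl.camera("side");cv2.imwrite("pics/w6.png",w);cv2.imwrite("pics/s6.png",s)
a=cv2.resize(s[285:395,320:410],(360,440),interpolation=2);b=cv2.resize(w[60:440,:],(440,261),interpolation=3)
c=np.zeros((440,800,3),np.uint8);c[:,:360]=a;c[:261,360:]=b;cv2.imwrite("pics/c6.png",c)
RL=Rz(-.279);B=np.array([.567,-.2105,.066])
pw=proj(W,[B+RL@[a*.063,b*.078,.006] for a,b in((-1,-1),(-1,1),(1,1),(1,-1))]);print("wrist pred",pw)
print("side",proj(info("side"),[B+RL@[a*.063,b*.078,z] for z in (.006,0) for a,b in((-1,-1),(-1,1),(1,1),(1,-1))]))
g=cv2.cvtColor(w,6);m=((abs(w.astype(int).max(2)-w.min(2))<18)&(g>60)).astype(np.uint8)
```

```text
14.0 [ 0.5675 -0.2106  0.2413] [-3.1406  0.0028  2.8607] 0.001975799350235096 [ 0.0287 -0.2557 -0.2784]
wrist pred [[222.8447 139.7561]
 [417.4431 139.3274]
 [407.2297 284.2985]
 [233.6795 284.6263]]
side [[343.8217 357.8786]
 [326.8391 303.3546]
 [379.7794 295.1858]
 [403.5482 347.3507]
 [343.7398 359.7942]
 [326.8276 305.2315]
 [379.5837 297.0533]
 [403.2321 349.2641]]
```

View pics/c6.png

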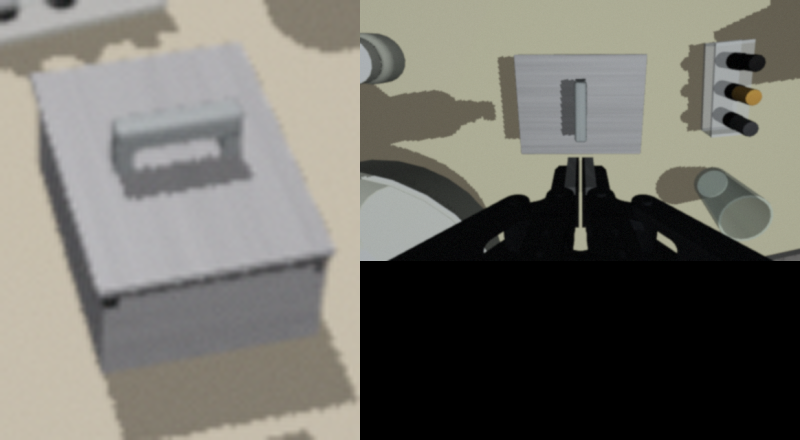

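The lid sits squarely in the tin's mouth. Wrist corners at about (225,141),(417,138),(407,283),(236,284) match the predicted pose. Black gasket still shows under the plate edge in the side view. Now I'll press, starting with corner 0.

Call:
apply_moves([
  [0,[-0.024,0.031,0.03],[0,0,0]],
  [0,[-0.024,0.032,0.03],[0,0,0]],
  [0,[0,0,0.035],[0,0,0]],
  [0,[0,0,0.035],[0,0,0]],
  [0,[0,0,0.02],[0,0,0]],
  [0,[0,0,0.01],[0,0,0]],
  [0,[0,0,0.005],[0,0,0]],
  [0,[0,0,0],[0,0,0]],
  [0,[0,0,0.002],[0,0,0]],
  [0,[0,0,0],[0,0,0]],
])

```text
time_s: 15.1
tcp_pos: [0.6312, -0.1635, 0.0737]
ee_rot: [-3.141, 0.002, 2.861]
ft_force: [0.5, 0.9, 1.1]
gripper_width: 0.0
grasp_force: 0.0
```

Call:
apply_moves([
  [0,[0,0,0.0015],[0,0,0]],
  [0,[0,0,0],[0,0,0]],
])

```text
time_s: 15.3
tcp_pos: [0.6313, -0.1634, 0.0723]
ee_rot: [-3.141, 0.002, 2.861]
ft_force: [-0.2, -0.6, 3.3]
gripper_width: 0.0004
grasp_force: 1.9
```

Call:
apply_moves([
  [0,[0,0,0.001],[0,0,0]],
  [0,[0,0,0],[0,0,0]],
])

```text
time_s: 15.5
tcp_pos: [0.6314, -0.1634, 0.072]
ee_rot: [-3.141, 0.002, 2.861]
ft_force: [-1.4, 0.6, 10.5]
gripper_width: -0.0001
grasp_force: 5.0
```

Call:
apply_moves([
  [0,[0,0,0.001],[0,0,0]],
  [0,[0,0,0],[0,0,0]],
])

```text
time_s: 15.7
tcp_pos: [0.6315, -0.1634, 0.0716]
ee_rot: [-3.141, 0.003, 2.861]
ft_force: [-2.1, -0.2, 13.3]
gripper_width: -0.0004
grasp_force: 6.6
```

Call:
apply_moves([
  [0,[0,0,0.001],[0,0,0]],
  [0,[0,0,0],[0,0,0]],
])

```text
time_s: 15.9
tcp_pos: [0.6316, -0.1634, 0.0708]
ee_rot: [-3.141, 0.003, 2.861]
ft_force: [-3.8, 1.2, 14.3]
gripper_width: 0.0003
grasp_force: 7.2
```

Call:
apply_moves([
  [0,[0,0,0.001],[0,0,0]],
  [0,[0,0,0.0005],[0,0,0]],
  [0,[0,0,0.0005],[0,0,0]],
  [0,[0,0,0],[0,0,0]],
])

```text
time_s: 16.3
tcp_pos: [0.6317, -0.1634, 0.069]
ee_rot: [-3.141, 0.003, 2.861]
ft_force: [-2.4, -0.1, 15.8]
gripper_width: 0.0001
grasp_force: 7.9
```

Call:
apply_moves([
  [0,[0,0,0.001],[0,0,0]],
  [0,[0,0,0.0005],[0,0,0]],
  [0,[0,0,0],[0,0,0]],
])

```text
time_s: 16.6
tcp_pos: [0.6319, -0.1633, 0.0677]
ee_rot: [-3.141, 0.003, 2.861]
ft_force: [-3.4, 1.1, 16.4]
gripper_width: -0.0003
grasp_force: 8.2
```

Call:
apply_moves([
  [0,[0,0,0.001],[0,0,0]],
  [0,[0,0,0],[0,0,0]],
])

```text
time_s: 16.8
tcp_pos: [0.632, -0.1633, 0.0675]
ee_rot: [-3.141, 0.004, 2.861]
ft_force: [-4.4, 1.1, 21.9]
gripper_width: 0.0
grasp_force: 10.5
```

Call:
apply_moves([
  [0,[0,0,0.0006],[0,0,0]],
  [0,[0,0,0],[0,0,0]],
])

```text
time_s: 17.0
tcp_pos: [0.6321, -0.1633, 0.0674]
ee_rot: [-3.141, 0.004, 2.861]
ft_force: [-5.4, 0.6, 23.5]
gripper_width: -0.0002
grasp_force: 12.1
```

Call:
apply_moves([
  [0,[0,0,-0.01],[0,0,0]],
  [0,[0,0,-0.01],[0,0,0]],
  [0,[0,-0.042,0],[0,0,0]],
  [0,[0,-0.042,0],[0,0,0]],
  [0,[0,-0.042,0],[0,0,0]],
  [0,[0,0,0.006],[0,0,0]],
  [0,[0,0,0.004],[0,0,0]],
  [0,[0,0,0],[0,0,0]],
])

```text
time_s: 17.8
tcp_pos: [0.5958, -0.2832, 0.0728]
ee_rot: [3.141, -0.001, 2.862]
ft_force: [0.3, 0.7, 0.8]
gripper_width: -0.0003
grasp_force: 0.0
```

Call:
apply_moves([
  [0,[0,0,0.002],[0,0,0]],
  [0,[0,0,0.001],[0,0,0]],
  [0,[0,0,0],[0,0,0]],
])

```text
time_s: 18.1
tcp_pos: [0.5967, -0.2826, 0.0719]
ee_rot: [-3.141, 0.001, 2.863]
ft_force: [-2.2, 0.2, 9.2]
gripper_width: 0.0003
grasp_force: 4.6
```

Call:
apply_moves([
  [0,[0,0,0.001],[0,0,0]],
  [0,[0,0,0.001],[0,0,0]],
  [0,[0,0,0],[0,0,0]],
])

```text
time_s: 18.4
tcp_pos: [0.5968, -0.2826, 0.0703]
ee_rot: [-3.141, 0.001, 2.863]
ft_force: [-2.2, 0.5, 12.0]
gripper_width: -0.0
grasp_force: 5.8
```

Call:
apply_moves([
  [0,[0,0,0.001],[0,0,0]],
  [0,[0,0,0.001],[0,0,0]],
  [0,[0,0,0],[0,0,0]],
])

```text
time_s: 18.7
tcp_pos: [0.5969, -0.2826, 0.0684]
ee_rot: [-3.141, 0.002, 2.863]
ft_force: [-3.2, 0.4, 13.2]
gripper_width: -0.0002
grasp_force: 6.1
```

Call:
apply_moves([
  [0,[0,0,0.001],[0,0,0]],
  [0,[0,0,0],[0,0,0]],
])

```text
time_s: 18.9
tcp_pos: [0.597, -0.2826, 0.0675]
ee_rot: [-3.141, 0.002, 2.863]
ft_force: [-4.0, 0.5, 13.4]
gripper_width: -0.0001
grasp_force: 6.2
```

Call:
apply_moves([
  [0,[0,0,0.001],[0,0,0]],
  [0,[0,0,0],[0,0,0]],
])

```text
time_s: 19.1
tcp_pos: [0.597, -0.2827, 0.0672]
ee_rot: [-3.141, 0.002, 2.863]
ft_force: [-4.1, 0.4, 17.6]
gripper_width: -0.0001
grasp_force: 8.3
```

Call:
apply_moves([
  [0,[0,0,0.0006],[0,0,0]],
  [0,[0,0,0],[0,0,0]],
])

```text
time_s: 19.3
tcp_pos: [0.5971, -0.2827, 0.0671]
ee_rot: [-3.141, 0.002, 2.863]
ft_force: [-6.1, 1.1, 20.9]
gripper_width: -0.0001
grasp_force: 9.8
```

Call:
apply_moves([
  [0,[0,0,-0.01],[0,0,0]],
  [0,[0,0,-0.01],[0,0,0]],
  [0,[0.048,0,0],[0,0,0]],
  [0,[0.048,0,0],[0,0,0]],
  [0,[0,0,0.004],[0,0,0]],
  [0,[0,0,0.004],[0,0,0]],
  [0,[0,0,0],[0,0,0]],
  [0,[0,0,0],[0,0,0]],
])

```text
time_s: 20.1
tcp_pos: [0.5055, -0.2579, 0.0758]
ee_rot: [-3.141, 0.003, 2.861]
ft_force: [0.9, 0.2, -0.4]
gripper_width: -0.0002
grasp_force: 0.0
```

Call:
apply_moves([
  [0,[0,0,0.002],[0,0,0]],
  [0,[0,0,0.002],[0,0,0]],
  [0,[0,0,0.001],[0,0,0]],
  [0,[0,0,0],[0,0,0]],
])

```text
time_s: 20.5
tcp_pos: [0.5045, -0.258, 0.0716]
ee_rot: [-3.14, 0.002, 2.861]
ft_force: [-0.5, 0.6, 7.6]
gripper_width: 0.0002
grasp_force: 4.3
```

Call:
apply_moves([
  [0,[0,0,0.001],[0,0,0]],
  [0,[0,0,0.001],[0,0,0]],
  [0,[0,0,0],[0,0,0]],
])

```text
time_s: 20.8
tcp_pos: [0.5044, -0.2581, 0.07]
ee_rot: [-3.14, 0.002, 2.861]
ft_force: [-2.5, -0.1, 12.8]
gripper_width: -0.0003
grasp_force: 6.3
```

Call:
apply_moves([
  [0,[0,0,0.001],[0,0,0]],
  [0,[0,0,0.001],[0,0,0]],
  [0,[0,0,0],[0,0,0]],
])

```text
time_s: 21.1
tcp_pos: [0.5043, -0.2581, 0.0682]
ee_rot: [-3.14, 0.002, 2.861]
ft_force: [-3.8, 0.2, 14.1]
gripper_width: -0.0
grasp_force: 6.9
```

Call:
apply_moves([
  [0,[0,0,0.001],[0,0,0]],
  [0,[0,0,0.001],[0,0,0]],
  [0,[0,0,0],[0,0,0]],
])

```text
time_s: 21.4
tcp_pos: [0.5042, -0.2582, 0.067]
ee_rot: [-3.139, 0.002, 2.861]
ft_force: [-4.8, 1.3, 20.8]
gripper_width: 0.0
grasp_force: 10.4
```

Call:
apply_moves([
  [0,[0,0,0.0006],[0,0,0]],
  [0,[0,0,0],[0,0,0]],
])

```text
time_s: 21.6
tcp_pos: [0.5042, -0.2582, 0.0668]
ee_rot: [-3.139, 0.002, 2.861]
ft_force: [-6.0, 1.6, 24.8]
gripper_width: -0.0002
grasp_force: 12.4
```

Call:
apply_moves([
  [0,[0,0,-0.01],[0,0,0]],
  [0,[0,0,-0.01],[0,0,0]],
  [0,[0,0.042,0],[0,0,0]],
  [0,[0,0.042,0],[0,0,0]],
  [0,[0,0.042,0],[0,0,0]],
  [0,[0,0,0.004],[0,0,0]],
  [0,[0,0,0.004],[0,0,0]],
  [0,[0,0,0],[0,0,0]],
  [0,[0,0,0],[0,0,0]],
])

```text
time_s: 22.5
tcp_pos: [0.5376, -0.1387, 0.0756]
ee_rot: [-3.139, -0.001, 2.858]
ft_force: [0.2, -0.6, -0.1]
gripper_width: -0.0004
grasp_force: 0.0
```

Call:
apply_moves([
  [0,[0,0,0.002],[0,0,0]],
  [0,[0,0,0.002],[0,0,0]],
  [0,[0,0,0.001],[0,0,0]],
  [0,[0,0,0],[0,0,0]],
])

```text
time_s: 22.9
tcp_pos: [0.5383, -0.1377, 0.0717]
ee_rot: [-3.14, 0.001, 2.86]
ft_force: [-2.1, -1.0, 6.6]
gripper_width: 0.0003
grasp_force: 4.0
```

Call:
apply_moves([
  [0,[0,0,0.001],[0,0,0]],
  [0,[0,0,0.001],[0,0,0]],
  [0,[0,0,0],[0,0,0]],
])

```text
time_s: 23.2
tcp_pos: [0.5383, -0.1376, 0.07]
ee_rot: [-3.14, 0.001, 2.86]
ft_force: [-2.3, 0.3, 10.7]
gripper_width: 0.0001
grasp_force: 5.2
```

Call:
apply_moves([
  [0,[0,0,0.001],[0,0,0]],
  [0,[0,0,0.001],[0,0,0]],
  [0,[0,0,0],[0,0,0]],
])

```text
time_s: 23.5
tcp_pos: [0.5383, -0.1375, 0.068]
ee_rot: [-3.14, 0.001, 2.86]
ft_force: [-3.0, -0.2, 10.1]
gripper_width: 0.0001
grasp_force: 5.4
```

Call:
apply_moves([
  [0,[0,0,0.001],[0,0,0]],
  [0,[0,0,0],[0,0,0]],
])

```text
time_s: 23.7
tcp_pos: [0.5383, -0.1375, 0.0671]
ee_rot: [-3.14, 0.001, 2.86]
ft_force: [-2.7, -1.7, 10.8]
gripper_width: 0.0001
grasp_force: 5.6
```

Call:
apply_moves([
  [0,[0,0,0.001],[0,0,0]],
  [0,[0,0,0],[0,0,0]],
])

```text
time_s: 23.9
tcp_pos: [0.5383, -0.1374, 0.0666]
ee_rot: [-3.139, 0.001, 2.86]
ft_force: [-4.6, -1.1, 15.6]
gripper_width: 0.0
grasp_force: 8.2
```

Call:
apply_moves([
  [0,[0,0,0.001],[0,0,0]],
  [0,[0,0,0],[0,0,0]],
])

```text
time_s: 24.1
tcp_pos: [0.5383, -0.1374, 0.0664]
ee_rot: [-3.139, 0.002, 2.86]
ft_force: [-5.5, 1.0, 22.9]
gripper_width: -0.0003
grasp_force: 11.7
```

Second round to check that every corner is home: corner 0 again.

Call:
apply_moves([
  [0,[0,0,-0.01],[0,0,0]],
  [0,[0,0,-0.01],[0,0,0]],
  [0,[-0.048,0,0],[0,0,0]],
  [0,[-0.048,0,0],[0,0,0]],
  [0,[0,0,0.005],[0,0,0]],
  [0,[0,0,0.005],[0,0,0]],
  [0,[0,0,0.003],[0,0,0]],
  [0,[0,0,0.002],[0,0,0]],
  [0,[0,0,0],[0,0,0]],
  [0,[0,0,0],[0,0,0]],
])

```text
time_s: 25.1
tcp_pos: [0.6301, -0.1631, 0.0691]
ee_rot: [-3.141, -0.0, 2.861]
ft_force: [0.3, -0.4, 0.0]
gripper_width: -0.0003
grasp_force: 0.0
```

Call:
apply_moves([
  [0,[0,0,0.001],[0,0,0]],
  [0,[0,0,0],[0,0,0]],
])

```text
time_s: 25.3
tcp_pos: [0.6305, -0.1633, 0.068]
ee_rot: [-3.141, 0.0, 2.861]
ft_force: [-0.2, -0.6, -0.1]
gripper_width: 0.0
grasp_force: 0.0
```

Call:
apply_moves([
  [0,[0,0,0.001],[0,0,0]],
  [0,[0,0,0],[0,0,0]],
])

```text
time_s: 25.5
tcp_pos: [0.6307, -0.1634, 0.0671]
ee_rot: [-3.141, 0.0, 2.861]
ft_force: [-0.3, 0.1, 0.9]
gripper_width: -0.0001
grasp_force: 0.6
```

Call:
apply_moves([
  [0,[0,0,0.001],[0,0,0]],
  [0,[0,0,0.001],[0,0,0]],
  [0,[0,0,0],[0,0,0]],
])

```text
time_s: 25.8
tcp_pos: [0.6309, -0.1633, 0.0668]
ee_rot: [-3.14, 0.001, 2.861]
ft_force: [-3.0, 1.1, 12.6]
gripper_width: -0.0001
grasp_force: 6.2
```

Call:
apply_moves([
  [0,[0,0,0.0006],[0,0,0]],
  [0,[0,0,0],[0,0,0]],
])

```text
time_s: 26.0
tcp_pos: [0.631, -0.1633, 0.0667]
ee_rot: [-3.14, 0.001, 2.861]
ft_force: [-4.3, 0.7, 15.3]
gripper_width: 0.0001
grasp_force: 7.8
```

Call:
apply_moves([
  [0,[0,0,-0.01],[0,0,0]],
  [0,[0,0,-0.01],[0,0,0]],
  [0,[0,-0.042,0],[0,0,0]],
  [0,[0,-0.042,0],[0,0,0]],
  [0,[0,-0.042,0],[0,0,0]],
  [0,[0,0,0.008],[0,0,0]],
  [0,[0,0,0.008],[0,0,0]],
  [0,[0,0,0.001],[0,0,0]],
  [0,[0,0,0],[0,0,0]],
  [0,[0,0,0],[0,0,0]],
])

```text
time_s: 27.0
tcp_pos: [0.5965, -0.282, 0.0675]
ee_rot: [3.141, 0.0, 2.864]
ft_force: [-0.0, 0.6, 0.7]
gripper_width: -0.0
grasp_force: 0.0
```

Call:
apply_moves([
  [0,[0,0,0.001],[0,0,0]],
  [0,[0,0,0],[0,0,0]],
])

```text
time_s: 27.2
tcp_pos: [0.5965, -0.2825, 0.0671]
ee_rot: [3.141, 0.001, 2.863]
ft_force: [-0.4, 1.3, 3.3]
gripper_width: 0.0001
grasp_force: 1.8
```

Call:
apply_moves([
  [0,[0,0,0.001],[0,0,0]],
  [0,[0,0,0.001],[0,0,0]],
  [0,[0,0,0.0005],[0,0,0]],
  [0,[0,0,0],[0,0,0]],
])

```text
time_s: 27.6
tcp_pos: [0.5967, -0.2826, 0.0667]
ee_rot: [3.141, 0.002, 2.862]
ft_force: [-3.3, 3.4, 17.4]
gripper_width: -0.0
grasp_force: 8.6
```

Call:
apply_moves([
  [0,[0,0,-0.01],[0,0,0]],
  [0,[0,0,-0.01],[0,0,0]],
  [0,[0.048,0,0],[0,0,0]],
  [0,[0.048,0,0],[0,0,0]],
  [0,[0,0,0.008],[0,0,0]],
  [0,[0,0,0.008],[0,0,0]],
  [0,[0,0,0.001],[0,0,0]],
  [0,[0,0,0],[0,0,0]],
  [0,[0,0,0],[0,0,0]],
])

```text
time_s: 28.5
tcp_pos: [0.5042, -0.2583, 0.067]
ee_rot: [-3.14, -0.0, 2.86]
ft_force: [-4.2, 0.9, 5.3]
gripper_width: 0.0
grasp_force: 2.5
```

Call:
apply_moves([
  [0,[0,0,0.001],[0,0,0]],
  [0,[0,0,0.001],[0,0,0]],
  [0,[0,0,0],[0,0,0]],
])

```text
time_s: 28.8
tcp_pos: [0.5042, -0.2584, 0.0666]
ee_rot: [-3.139, 0.0, 2.86]
ft_force: [-5.9, 1.1, 19.0]
gripper_width: 0.0
grasp_force: 9.7
```

Call:
apply_moves([
  [0,[0,0,-0.01],[0,0,0]],
  [0,[0,0,-0.01],[0,0,0]],
  [0,[0,0.042,0],[0,0,0]],
  [0,[0,0.042,0],[0,0,0]],
  [0,[0,0.042,0],[0,0,0]],
  [0,[0,0,0.008],[0,0,0]],
  [0,[0,0,0.008],[0,0,0]],
  [0,[0,0,0.001],[0,0,0]],
  [0,[0,0,0.001],[0,0,0]],
  [0,[0,0,0],[0,0,0]],
])

```text
time_s: 29.8
tcp_pos: [0.5385, -0.1377, 0.0671]
ee_rot: [-3.141, 0.001, 2.859]
ft_force: [0.7, 1.3, 2.0]
gripper_width: 0.0001
grasp_force: 0.7
```

Call:
apply_moves([
  [0,[0,0,0.001],[0,0,0]],
  [0,[0,0,0.0005],[0,0,0]],
  [0,[0,0,0],[0,0,0]],
])

```text
time_s: 30.1
tcp_pos: [0.5385, -0.1376, 0.0667]
ee_rot: [-3.14, 0.001, 2.859]
ft_force: [-3.4, 1.8, 13.8]
gripper_width: -0.0001
grasp_force: 6.6
```

Call:
apply_moves([
  [0,[0,0,-0.01],[0,0,0]],
  [0,[0,0,-0.03],[0,0,0]],
  [0,[0,0,-0.04],[0,0,0]],
  [0,[0,0,-0.04],[0,0,0]],
  [0,[0,0,-0.04],[0,0,0]],
  [0,[0,0,0],[0,0,0]],
  [0,[0,0,0],[0,0,0]],
])

```text
time_s: 30.8
tcp_pos: [0.5385, -0.1379, 0.2263]
ee_rot: [-3.14, 0.002, 2.859]
ft_force: [-0.6, -0.7, -1.0]
gripper_width: 0.0
grasp_force: 0.0
```

```bash
python3 -c "
from cell import ctrl
print(ctrl.job_done())"
```

```text
the job is handed in; nothing more can be done
None
```

The lid is on the tin and released. All four corners, pressed in turn with at most about 25 N, ended at about 67 mm, the sealed height. The job was handed in at about 31 s; no unexpected forces showed during the moves, but I did not check the other items in a final picture.

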